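Seat a jar lid in the sprung check nest and hold the dial gauge on it

TASK

Take the middle-sized of the three white jar lids, set it closed face up in the round pocket of the tilted, sprung check nest and let it go. Then take the dial gauge out of its stand by the black handle and hold its steel foot on the ring marked at the centre of that lid, the gauge square to the tilted lid, pressing gently and steadily so that the sprung seat sinks to about half of its 16 mm travel. Finish while still holding the gauge there like that, and leave the other things on the bench where they are.

Things in the scene. Friction and masses are not known exactly. Their poses are not given: they have to be found in the camera images.
- lid: The middle-sized jar lid: white ribbed plastic cup, 52 mm diameter, 24 mm tall, hollow and open at its underside, about 35 g; it starts on the table with the closed face up. Origin: centre of its underside (open rim); z points out through the closed face. The other two lids are 68 mm and 34 mm across.
- lid_spot (a point): Centre of the closed face of that lid, 24 mm above its origin along its z; marked by a thin grey ring 18 mm across.
- nest: Check nest, fixed to the table: wood base 130 x 110 x 18 mm (x, y, z), on it an aluminium guide block with the sprung seat above it. Origin: centre of the base's underside; z up. The seat's axis leans 18 degrees from vertical towards the nest's -x side, which roughly faces the robot.
- pocket (a point): Centre of the floor of the round pocket in the sprung aluminium seat, about 72 mm above the table; moves with the seat. z points out along the pocket axis (18 degrees from vertical, towards the nest's -x), y is the nest's y, level. Pocket 56 mm in diameter, 8 mm deep, wall 6 mm thick (68 mm outside). A seated lid has its spot 24 mm from here along z.
- seat (a joint): How far the seat has been pushed in along its axis, in m: 0 is fully up (start), 0.016 is fully in. The spring is preloaded: with the lid in, the seat starts to sink at about 1.8 N and then takes about 0.4 N more for each mm (about 5 N at half travel).
- gauge: Dial gauge, 146 mm long, 220 g, upright in its stand. Origin: centre of its foot's flat face (lower end); z from foot to handle. Steel stem 14 mm across from 0 to 36 mm, collar 30 mm across to 42 mm, dial case (disc 52 mm across, 22 mm thick, axis along x) 42 to 94 mm, black handle 92 to 146 mm, 22 mm thick along x, 34 mm wide along y.
- stand: Wood block 80 x 80 x 50 mm fixed to the table; the gauge's stem hangs in its 18 mm wide hole, 36 mm deep in, the collar resting on the block's top. Origin: centre of the underside; z up.
- wide_lid: Bystander: the largest lid, 68 mm diameter, 20 mm tall, closed face up. Origin: centre of its underside.
- small_lid: Bystander: the smallest lid, 34 mm diameter, 16 mm tall, closed face up. Origin: centre of its underside.
- tube_a: Bystander: aluminium tube with white cap, 24 mm diameter, 113 mm long along x, lying. Origin: under its middle.
- tube_b: Bystander: a second such tube, lying. Origin: under its middle.
- carton: Bystander: small carton 45 x 120 x 32 mm. Origin: centre of its underside.
- jar: Bystander: jar with lid, 60 mm diameter, 70 mm tall. Origin: centre of its underside.
- pot: Bystander: white ceramic pot, 70 mm diameter, 50 mm tall. Origin: centre of its underside.
Not all that is in view belongs to the job. What is shaped like the nest but blue or purple is not meant.

How it is judged:
On the way:
1. the lid sits fully in the nest's pocket, closed face up, let go by the gripper, before the gauge leaves its stand (distance between lid_spot and pocket below 0.0275 m and z of lid_spot in the frame of pocket between 0.0215 and 0.0265 m and angle between the z axis of lid and the z axis of pocket, either way round below 0.08 rad and contact force between the arm and lid below 0.1 N and contact force between gauge and stand above 0.3 N), for 0.2 s.
At the end, for the whole second after the job is handed in: Lid home in the pocket, closed face up (depth 2.5 mm, 5 degrees); fingers hold the gauge still, foot within 7 mm of the spot, within 7 degrees of the pocket axis, pressing 1.5 to 10 N, seat 4 to 12 mm in; robot and gauge touch no other part of nest or lid (distance between lid_spot and pocket below 0.0275 m and z of lid_spot in the frame of pocket between 0.0215 and 0.0265 m and angle between the z axis of lid and the z axis of pocket, either way round below 0.08 rad and distance between gauge and lid_spot below 0.007 m and angle between the z axis of gauge and the z axis of pocket, either way round below 0.12 rad and value of joint seat between 0.004 and 0.012 m and contact force between gauge and lid between 1.5 and 10 N and contact force between the fingers and gauge above 1 N and contact force between the arm and lid below 0.1 N and contact force between each of the arm, gauge and nest below 0.1 N and linear speed of gauge below 0.01 m/s); the arm keeps its last pose, push and grip.
It fails at once if the gauge is jammed on the lid with more than 20 N (contact force between gauge and lid above 20 N).
It fails at once if a bystander is moved by more than 20 mm (distance of any of wide_lid, small_lid, tube_a, tube_b, carton, jar, pot from where it was at the start of the episode above 0.02 m).
It also fails if it takes over 61 s, if anything falls off the work surface, if the arm or the gripper's body presses on something with over 40 N, if the wrist force passes 120 N, or if a joint passes its speed limit or range.

ROBOT

A 6-joint arm with a two-finger parallel gripper is mounted at the origin on the work surface. World frame = base frame: x ahead of the robot, y to its left, z up, the work surface at z = 0. Lengths are in m, angles in rad, forces in N, time in s.
With the tool pointing down it reaches from about 0.225 to 0.875 m from the base axis. Payload 3.4 kg.
Tool frame: the origin (TCP) lies at the very end of the fingers, on their centre line; the grasp point (between the pads) lies 19 mm behind it; z points along the fingers, y is the line along which they close (so a half turn about z gives the same grasp; the last joint's range is limited). The gripper opens to 85 mm and grips with 20 to 120 N. Pads are 22 mm wide; open, the fingers measure 114 mm over their backs; the gripper's body (76 mm by 85 mm) begins 54 mm behind the grasp point. The pads swing forward as they close: fully open they stand 13 mm farther back than shut.
Start: joints at [1.165, 0.276, 1.505, -0, 1.361, -0.121], TCP at [0.162, 0.552, 0.231] pointing down, gripper open.
Joint ranges: [-2.89, 2.89], [-0.75, 2.08], [0.22, 2.7], [-1.18, 4.32], [0.11, 2.71], [-2.7, 2.7]. Speed limits (rad/s): [2.57, 2.57, 3.14, 3.14, 3.14, 3.14].

INTERFACE

Orientations are given as a unit quaternion [w, x, y, z].
In Python, from rig import manip, eyes gives the robot as it stands.
- The arm moves only by the tool servo_tool, never from a script. Its argument "series" is text: rows parted by semicolons, each of 7 numbers parted by spaces: the shift along the tool's x, y, z in m, then the turn, a rotation vector about the tool's x, y, z in degrees, then the closure, from 0 (fully open) to 1 (shut). In form: dx dy dz ax ay az fingers; .... A call has 1 to 5 rows; each row is the pose to reach, as a shift and turn from the pose commanded when the call began, along the tool's axes at that moment; what a row does not reach only later rows make up. A row lasts 1/10 s, in which the tool goes at most 50 mm and 8.59 degrees, less where a joint would pass 70% of its speed; a pose out of reach is approached as far as the arm can. A call with a gripper value outside its range is refused whole. The fingers move at their own pace and stop on an object; "squeeze" is the grip in N (left out, the last holds). Time passes only in rows, so rows that repeat a pose let the fingers close. It gives the time, the measured TCP pose, the force, the opening and the grip force at its end, in the units of the state.
- manip.get_state(): the state, without advancing time (a new reading comes with each control period).
- eyes.get_image(name): name is "scene" or "side" or "wrist"; returns the picture (420x560x3 uint8, red, green, blue); there is no depth.
- eyes.camera_info(name): a dict with "fx", "fy", "cx", "cy" (pixels), "dist" ([k1, k2, p1, p2, k3] as OpenCV has them; the pictures are not rectified), "eye" and "orientation" of the camera in the world. Camera axes: x right, y down, z forward; pixel columns grow to the right and rows downward; lengths in m; the calibration is good to about 2 mm. A picture is of the moment at which its call begins: read the wrist's pose just before it. camera_info takes no time and is no camera call; for the wrist camera it gives the pose at the moment of the call.
- manip.sign_off(): hands the job in; it is judged then, once.
The state is a dict: "clock": time; "qpos": joint angles; "qd": joint speeds; "effort": joint torques, N m; "position": TCP position; "ee_rot": TCP orientation; "contact_force": force on the tool from outside, world axes, zero at the start; "moment": the same for the moment, N m; "width": finger opening in m; "gripper_force": force on a finger pad.
Only numpy, scipy, OpenCV 4.12 (cv2) and the standard library are available. Lean on these libraries where they do the work, as an engineer would, in place of code of your own. Each camera call takes 0.05 s, during which the arm holds its last target. There are 200 camera calls.

## Working session

There is one attempt and no reset: what is moved stays moved. The work goes in short steps, Python scripts to look and compute and a tool call to move; the robot and the scene stay as the last step left them, time stands still between calls to the robot, and variables do not carry over. Pictures are saved under pics/ and viewed, at most 10 in all, crops included, and the job is handed in when it is done.

Besides the shell and the picture viewer there is one more tool, called by a JSON object that holds its "method" and its "body", one argument or row to a line. servo_tool: Moves the arm, as the interface text tells. Its arguments: {"type":"object","properties":{"series":{"type":"string"},"squeeze":{"type":"number"}},"required":["series"]}

```bash
mkdir -p pics; ls; cat > h.py <<'E'
import numpy as np, cv2
from scipy.spatial.transform import Rotation as R
from rig import manip, eyes
def rot(q): return R.from_quat(np.r_[q[1:],q[0]])
def ray(ci,uv):
    K=np.array([[ci['fx'],0,ci['cx']],[0,ci['fy'],ci['cy']],[0,0,1.]])
    p=cv2.undistortPoints(np.array(uv,float).reshape(-1,1,2),K,np.array(ci['dist'],float)).reshape(-1,2)
    d=np.c_[p,np.ones(len(p))]
    return np.array(ci['eye']),rot(ci['orientation']).apply(d)
def onz(ci,uv,z):
    e,d=ray(ci,uv); return e+d*((z-e[2])/d[:,2])[:,None]
def proj(ci,P):
    K=np.array([[ci['fx'],0,ci['cx']],[0,ci['fy'],ci['cy']],[0,0,1.]])
    Ri=rot(ci['orientation']).inv()
    t=-Ri.apply(np.array(ci['eye']))
    return cv2.projectPoints(np.array(P,float).reshape(-1,1,3),Ri.as_rotvec(),t,K,np.array(ci['dist'],float))[0].reshape(-1,2)
def tri(a,ua,b,ub):
    A=[];y=[]
    for c,u in((a,ua),(b,ub)):
        e,d=ray(c,u);d=d[0]/np.linalg.norm(d[0]);M=np.eye(3)-np.outer(d,d);A.append(M);y.append(M@e)
    s=np.linalg.lstsq(np.vstack(A),np.hstack(y),rcond=None)
    return s[0],np.sqrt(s[1])
def snap(n,f):
    ci=eyes.camera_info(n); im=eyes.get_image(n); cv2.imwrite('pics/'+f,im[:,:,::-1]); return ci,im
E
python3 - <<'E'
from h import *
s=manip.get_state();print({k:np.round(v,3) for k,v in s.items()})
ims=[]
for n in('scene','side','wrist'):
    ci,im=snap(n,n+'0.png');ims.append(im);print(n,{k:np.round(v,4) for k,v in ci.items()})
E
```

```text
pics
{'clock': np.float64(0.0), 'qpos': array([ 1.165,  0.277,  1.506, -0.   ,  1.361, -0.121]), 'qd': array([ 0.   ,  0.001,  0.   ,  0.001, -0.001, -0.001]), 'effort': array([-1.0000e-03, -4.1678e+01, -2.4580e+01, -0.0000e+00,  1.1000e-02,
        0.0000e+00]), 'position': array([0.161, 0.551, 0.23 ]), 'ee_rot': array([-0.   ,  0.142,  0.99 , -0.001]), 'contact_force': array([0.24 , 0.492, 0.278]), 'moment': array([ 0.021, -0.034,  0.023]), 'gripper_force': np.float64(0.0), 'width': np.float64(0.086)}
scene {'fx': np.float64(503.5068), 'fy': np.float64(503.5068), 'cx': np.float64(280.8933), 'cy': np.float64(205.8456), 'dist': array([-0.0289,  0.    ,  0.    ,  0.    ,  0.    ]), 'eye': array([ 1.4443, -0.4713,  0.9802]), 'orientation': array([-0.3671,  0.7766,  0.4647, -0.2148])}
side {'fx': np.float64(467.5704), 'fy': np.float64(467.5704), 'cx': np.float64(278.4665), 'cy': np.float64(206.0244), 'dist': array([-0.1638,  0.    ,  0.    ,  0.    ,  0.    ]), 'eye': array([-0.0431,  0.867 ,  1.0756]), 'orientation': array([ 0.1034, -0.2644,  0.8885, -0.3605])}
wrist {'fx': np.float64(297.6278), 'fy': np.float64(297.6278), 'cx': np.float64(280.6728), 'cy': np.float64(214.764), 'dist': array([-0.0113,  0.    ,  0.    ,  0.    ,  0.    ]), 'eye': array([0.0854, 0.5727, 0.3732]), 'orientation': array([0.1265, 0.79  , 0.5926, 0.0935])}
```

View pics/scene0.png

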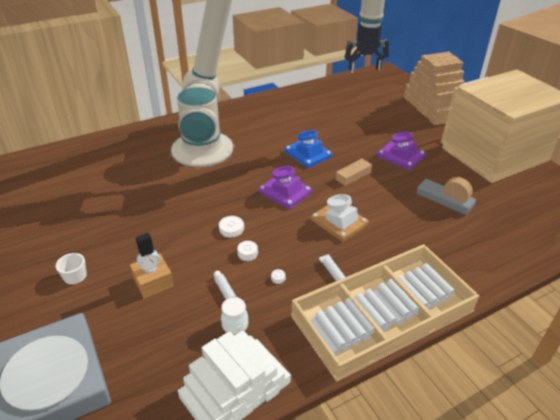

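View pics/side0.png

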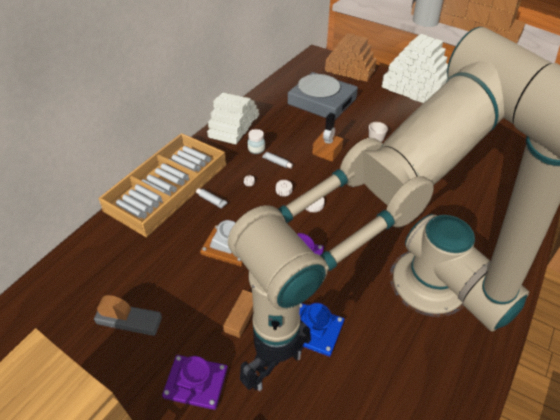

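The scene view shows three white lids at (231,227), (248,251) and (278,277). It also shows the wood/aluminium nest at (340,215), with blue and purple decoys at (308,148), (285,186) and (402,150), and the gauge in its stand at (148,262). The middle-sized lid should be (248,251), and I'll check this by measuring the sizes. In the side view the lids are at (315,203), (285,188) and (249,181).

```bash
python3 - <<'E'
from h import *
im=cv2.imread('pics/scene0.png');sd=cv2.imread('pics/side0.png')
A=eyes.camera_info('scene');B=eyes.camera_info('side')
def white(i):
    h=cv2.cvtColor(i,cv2.COLOR_BGR2HSV);return ((h[:,:,1]<70)&(h[:,:,2]>120)).astype(np.uint8)
for nm,i,C,pts in(('scene',im,A,[(231,227),(248,251),(278,277)]),('side',sd,B,[(315,203),(285,188),(249,181)])):
    n,l,st,ce=cv2.connectedComponentsWithStats(white(i))
    for p,h in zip(pts,(.02,.024,.016)):
        k=l[p[1],p[0]];x,y,w,hh,a=st[k]
        P=onz(C,[ce[k]],h/2)[0]; e=onz(C,[(x,y+hh/2),(x+w,y+hh/2)],h/2)
        print(nm,p,k,st[k],P.round(4),'width',np.linalg.norm(e[1]-e[0]).round(4))
c1=cv2.resize(im[130:300,110:390],None,fx=2.8,fy=2.8,interpolation=2)
c1=c1[:,:784]
cv2.imwrite('pics/c1.png',c1)
# rough nest base / stand
print('nest',onz(A,[(340,217)],.018),onz(A,[(340,203)],.08),'stand',onz(A,[(151,268)],.05))
E
```

```text
scene (231, 227) 55 [218 215  27  23 484] [ 0.4311 -0.0782  0.01  ] width 0.0776
scene (248, 251) 58 [237 240  22  21 376] [ 0.5438 -0.0802  0.012 ] width 0.0598
scene (278, 277) 63 [270 269  16  15 192] [ 0.663 -0.049  0.008] width 0.0414
side (315, 203) 16 [287 175  54  41 857] [ 0.4382 -0.1002  0.01  ] width 0.1759
side (285, 188) 17 [275 180  17  17 234] [ 0.5434 -0.0795  0.012 ] width 0.0559
side (249, 181) 15 [243 175  12  11 102] [ 0.6617 -0.0496  0.008 ] width 0.0403
nest [[0.55252284 0.21582669 0.018     ]] [[0.55943984 0.20511725 0.08      ]] stand [[ 0.52325903 -0.33692412  0.05      ]]
```

View pics/c1.png

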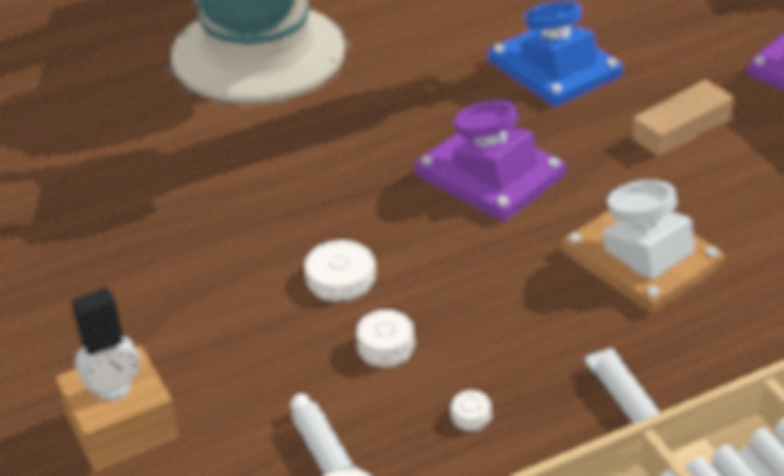

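The crop confirms that the middle lid is at scene (248,251). It measures about 56–60 mm across against 78 and 41 mm for its neighbours, so the widths run a little high but the order is clear. The nest is the wood/aluminium one. Next I'll get the nest yaw from its base screws and check where the wrist camera looks.

```bash
cat >> h.py <<'E'
def qR(Rm):
    return Rm
def go(p,Rt):
    """shift (mm) in tool axes and rotvec deg from present measured pose to p,Rt(Rotation)"""
    s=manip.get_state();Rc=rot(s['ee_rot']);d=Rc.inv().apply(np.array(p)-s['position'])
    w=(Rc.inv()*Rt).as_rotvec(degrees=True)
    print('d',d.round(4),'w',w.round(2),'|',np.linalg.norm(d).round(3),np.linalg.norm(w).round(1),'t',s['clock'])
def frame(z,y):
    z=np.array(z,float)/np.linalg.norm(z);y=np.array(y,float);y-=z*(y@z);y/=np.linalg.norm(y)
    return R.from_matrix(np.c_[np.cross(y,z),y,z])
E
python3 - <<'E'
from h import *
A=eyes.camera_info('scene')
px=[(110+x/2.8,130+y/2.8) for x,y in((574,238),(712,252),(653,291))]
P=onz(A,px,.018);print(P.round(3));print('d',P[0]-P[2],P[1]-P[2],'ctr',(P[0]+P[1])/2)
px=[(110+x/2.8,130+y/2.8) for x,y in((58,383),(146,352),(175,400))]
print('stand top corners',onz(A,px,.05).round(3))
W=eyes.camera_info('wrist');s=manip.get_state();Rt=rot(s['ee_rot'])
print('cam in tool',Rt.inv().apply(np.array(W['eye'])-s['position']),(Rt.inv()*rot(W['orientation'])).as_matrix().round(3), Rt.as_matrix().round(3))
for yv in(1,-1): go([.56-.10,.21-.0,.25],frame([0,0,-1],[0,yv,0]))
E
```

```text
[[0.511 0.156 0.018]
 [0.597 0.271 0.018]
 [0.618 0.183 0.018]]
d [-0.10696037 -0.02757328  0.        ] [-0.02079066  0.08742763  0.        ] ctr [0.55369323 0.21339015 0.018     ]
stand top corners [[ 0.495 -0.381  0.05 ]
 [ 0.495 -0.298  0.05 ]
 [ 0.564 -0.295  0.05 ]]
cam in tool [ 0.07893171 -0.00109636 -0.14263343] [[ 0.001 -0.95  -0.311]
 [ 1.     0.001 -0.   ]
 [ 0.001 -0.311  0.95 ]] [[-0.96   0.281 -0.001]
 [ 0.281  0.96  -0.001]
 [ 0.    -0.001 -1.   ]]
d [-0.3825 -0.2438 -0.0191] w [ -0.08  -0.02 -16.32] | 0.454 16.3 t 0.15
d [-0.3825 -0.2438 -0.0191] w [-3.0000e-02  1.1000e-01  1.6368e+02] | 0.454 163.7 t 0.15
```

{"method": "servo_tool", "body": {
  "series": "-0.04 -0.026 -0.01 0 0 -4 0; -0.08 -0.052 -0.02 0 0 -8 0; -0.12 -0.078 -0.02 0 0 -12 0; -0.16 -0.104 -0.02 0 0 -16 0; -0.2 -0.13 -0.02 0 0 -20 0"
}}

```text
clock: 0.65
position: [0.3177, 0.3694, 0.2513]
ee_rot: [0.0, -0.034, 0.999, 0.0]
contact_force: [0.2, 0.2, 0.9]
width: 0.085
gripper_force: 0.0
```

```bash
python3 - <<'E'
from h import *
c,s=np.cos(np.radians(14.4)),np.sin(np.radians(14.4))
go([.467,.19,.25],frame([0,0,-1],[-s,c,0]))
E
```

```text
d [-0.1368 -0.1891  0.0013] w [ 1.000e-02  1.000e-02 -1.052e+01] | 0.233 10.5 t 0.65
```

{"method": "servo_tool", "body": {
  "series": "-0.028 -0.038 0 0 0 -2 0; -0.055 -0.076 0 0 0 -4 0; -0.082 -0.114 0 0 0 -6 0; -0.11 -0.152 0 0 0 -8 0; -0.137 -0.189 0.001 0 0 -10.5 0"
}}

```text
clock: 1.15
position: [0.4668, 0.1894, 0.2503]
ee_rot: [0.0, -0.124, 0.992, 0.0]
contact_force: [0.8, 0.8, -0.3]
width: 0.0852
gripper_force: 0.0
```

{"method": "servo_tool", "body": {
  "series": "0 0 0 0 0 0 0; 0 0 0 0 0 0 0"
}}

```text
clock: 1.35
position: [0.466, 0.1903, 0.2498]
ee_rot: [-0.001, -0.122, 0.993, 0.0]
contact_force: [-0.6, 0.6, 0.3]
width: 0.0857
gripper_force: 0.0
```

```bash
python3 - <<'E'
from h import *
import json
print(manip.get_state()['position'])
ci,im=snap('wrist','nest.png')
json.dump({k:np.array(v).tolist() for k,v in ci.items()},open('nest.json','w'))
E
```

```text
[0.4659799  0.19033017 0.24980601]
```

View pics/nest.png

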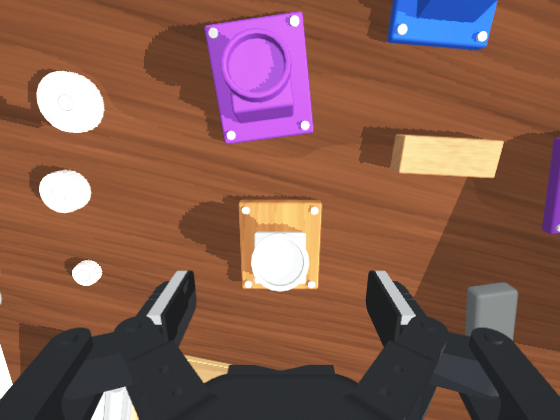

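The wrist view shows the nest with its screws at about (246,211), (315,210), (248,285) and (312,284), and the pocket at (280,261). The lids are at left: wide (70,101), middle (65,191), small (87,272).

```bash
python3 - <<'E'
from h import *
import json
C=json.load(open('nest.json'));im=cv2.imread('pics/nest.png')
hsv=cv2.cvtColor(im,cv2.COLOR_BGR2HSV)
w=((hsv[:,:,1]<60)&(hsv[:,:,2]>150)).astype(np.uint8)
n,l,st,ce=cv2.connectedComponentsWithStats(w)
pts=[]
for k in range(1,n):
    if 235<ce[k][0]<330 and 195<ce[k][1]<300: print(st[k],ce[k].round(1)); 
    if 235<ce[k][0]<330 and 195<ce[k][1]<300 and 8<st[k][4]<120: pts.append(ce[k])
if len(pts)==4:
    P=onz(C,pts,.019);print(P.round(4),P.mean(0).round(4))
for k,h in((l[191,65],.024),):
    print('lid',st[k],ce[k],onz(C,[ce[k]],.02))
c=cv2.resize(im[195:300,230:335],None,fx=5.6,fy=5.6,interpolation=2)
cv2.imwrite('pics/c2.png',c)
E
```

```text
[242 206   8   8  52] [245.4 209.9]
[311 207   8   8  51] [314.2 210.3]
[ 251  232   58   60 2991] [279.6 259.6]
[245 281   7   7  43] [247.9 283.9]
[308 281   7   7  45] [311. 284.]
[[0.5118 0.1527 0.019 ]
 [0.4904 0.2405 0.019 ]
 [0.6192 0.1791 0.019 ]
 [0.5974 0.2666 0.019 ]] [0.5547 0.2097 0.019 ]
lid [  39  170   52   43 1746] [ 64.52233677 190.69587629] [[ 0.54280725 -0.07923402  0.02      ]]
```

View pics/c2.png

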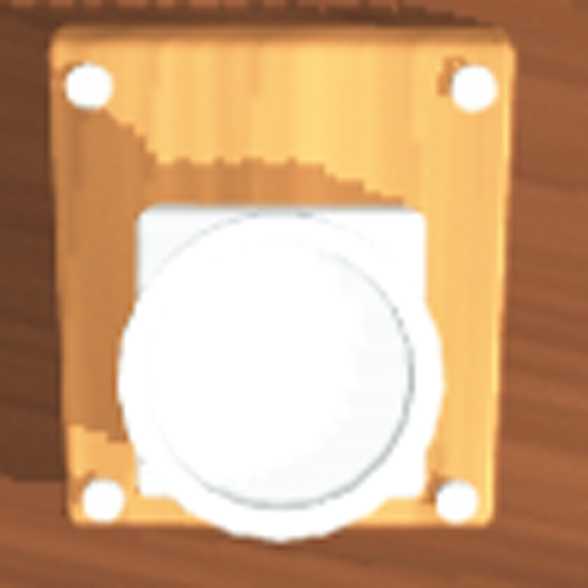

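The crop shows the pocket's outer rim spanning x 118–443, y 210–541, and the inner rim x 147–413, y 243–508. The rim centre is therefore at about full pixel (280.0,262).

```bash
python3 - <<'E'
from h import *
import json
C=json.load(open('nest.json'))
y=np.radians(13.7);X=np.array([np.cos(y),np.sin(y),0]);Y=np.array([-np.sin(y),np.cos(y),0]);b=np.array([.5547,.2097,0])
ax=-np.sin(np.radians(18))*X+np.array([0,0,np.cos(np.radians(18))])
for n,p in(('outer',(280.5,375.5)),('inner',(280,375.5))):
    p=(230+p[0]/5.6-.41,195+p[1]/5.6-.41);P=onz(C,[p],.0796)[0];f=P-.008*ax
    print(n,P.round(4),'floor',f.round(4),'in nest',(f-b)@X,(f-b)@Y)
# scene & side view: outer rim of seat predicted; measure bbox
th=np.linspace(0,2*np.pi,60)
for n in('scene','side'):
    A=eyes.camera_info(n)
    ring=P+.034*(np.outer(np.cos(th),Y)+np.outer(np.sin(th),np.cross(Y,ax)))
    q=proj(A,ring);print(n,'pred ring bbox',q.min(0).round(1),q.max(0).round(1))
im=cv2.imread('pics/scene0.png');h=cv2.cvtColor(im,cv2.COLOR_BGR2HSV)
w=((h[:,:,1]<60)&(h[:,:,2]>120)).astype(np.uint8)[185:235,310:370]
for r in range(5,42,2): 
    z=np.flatnonzero(w[r]); print(185+r,(310+z.min(),310+z.max()) if len(z) else '',end=' ')
E
```

```text
outer [0.544  0.2073 0.0796] floor [0.5464 0.2079 0.072 ] in nest -0.008513850206995353 0.00022480302511085744
inner [0.544  0.2072 0.0796] floor [0.5464 0.2078 0.072 ] in nest -0.008513200629443766 0.00012073485576673307
scene pred ring bbox [325.8 194.4] [349.5 205.5]
side pred ring bbox [217.2 218.8] [240.7 238.9]
190  192  194 (np.int64(337), np.int64(346)) 196 (np.int64(331), np.int64(350)) 198 (np.int64(328), np.int64(351)) 200 (np.int64(327), np.int64(351)) 202 (np.int64(327), np.int64(351)) 204 (np.int64(327), np.int64(351)) 206 (np.int64(329), np.int64(353)) 208 (np.int64(330), np.int64(356)) 210 (np.int64(328), np.int64(357)) 212 (np.int64(326), np.int64(357)) 214 (np.int64(314), np.int64(357)) 216 (np.int64(314), np.int64(357)) 218 (np.int64(326), np.int64(365)) 220 (np.int64(328), np.int64(365)) 222 (np.int64(331), np.int64(353)) 224 (np.int64(334), np.int64(350)) 226 (np.int64(337), np.int64(347))
```

```bash
python3 - <<'E'
from h import *
A=eyes.camera_info('scene')
print('tube end',onz(A,[(217,274)],.012).round(3),'jar',onz(A,[(234,305)],.07).round(3),'tubeb',onz(A,[(323,259)],.012).round(3))
go([.543,-.0795,.16],frame([0,0,-1],[0,1,0]))
E
```

```text
tube end [[ 0.586 -0.187  0.012]] jar [[ 0.744 -0.207  0.07 ]] tubeb [[0.669 0.084 0.012]]
d [-0.0095 -0.2815  0.0896] w [ 0.04 -0.09 14.11] | 0.296 14.1 t 1.4
```

{"method": "servo_tool", "body": {
  "series": "-0.001 -0.04 0 0 0 2 0; -0.003 -0.085 0.01 0 0 4 0; -0.005 -0.13 0.025 0 0 6 0; -0.006 -0.175 0.04 0 0 9 0; -0.008 -0.22 0.06 0 0 11 0"
}}

```text
clock: 1.9
position: [0.5278, -0.0198, 0.1906]
ee_rot: [0.001, -0.028, 1.0, 0.0]
contact_force: [1.2, 0.5, 0.1]
width: 0.0853
gripper_force: 0.0
```

{"method": "servo_tool", "body": {
  "series": "-0.006 -0.032 0.015 0 0 1.5 0; -0.013 -0.064 0.029 0 0 3.1 0; -0.013 -0.064 0.029 0 0 3.1 0; -0.013 -0.064 0.029 0 0 3.1 0"
}}

```text
clock: 2.3
position: [0.5436, -0.0821, 0.1609]
ee_rot: [-0.001, -0.001, 1.0, 0.001]
contact_force: [-0.1, -0.3, 0.2]
width: 0.0852
gripper_force: 0.0
```

```bash
cat > lid.py <<'E'
from h import *
ci,im=snap('wrist','lid1.png')
g=cv2.cvtColor(im,cv2.COLOR_RGB2HSV)
w=((g[:,:,1]<60)&(g[:,:,2]>150)).astype(np.uint8)
n,l,st,ce=cv2.connectedComponentsWithStats(w)
q=proj(ci,[.543,-.0795,.024])[0];print('pred',q)
for k in range(1,n):
    if st[k][4]>800: print(st[k],ce[k].round(1),onz(ci,[ce[k]],.018).round(4))
go([.543,-.0795,.05],frame([0,0,-1],[0,1,0]))
E
python3 lid.py
```

```text
pred [284.45671394 202.6110842 ]
[ 245   37   78   85 5135] [283.2  78.7] [[ 0.4314 -0.0813  0.018 ]]
[ 254  175   54   56 2338] [280.6 202.5] [[ 0.5445 -0.0833  0.018 ]]
[ 535  192   25   70 1556] [547.8 226.6] [[0.5696 0.1928 0.018 ]]
[ 147  234   55   93 1645] [177.4 278.5] [[ 0.6305 -0.1951  0.018 ]]
[292 284  32  34 836] [307.2 300.6] [[ 0.658  -0.0532  0.018 ]]
d [0.0006 0.002  0.1114] w [ 0.07 -0.03  0.17] | 0.111 0.2 t 2.35
```

View pics/lid1.png

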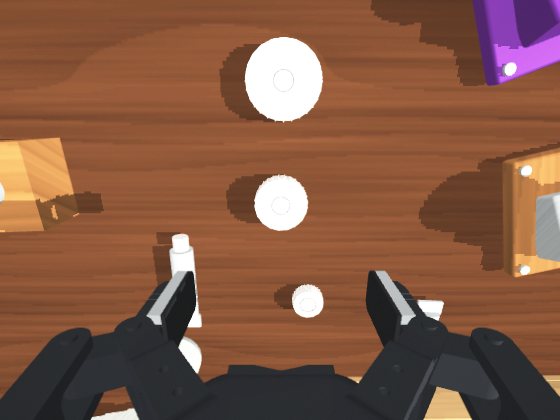

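The lid is at (280.6,202.5), centred between the fingers with its ring visible and clear space on both sides. I'll go straight down to a TCP height of about 9 mm and grip lightly.

{"method": "servo_tool", "body": {
  "series": "0 0 0.04 0 0 0 0.1; 0 0 0.08 0 0 0 0.1; 0 0 0.12 0 0 0 0.1; 0 0 0.142 0 0 0 0.1; 0 0 0.152 0 0 0 0.1",
  "squeeze": 30
}}

```text
clock: 2.85
position: [0.5426, -0.081, 0.0079]
ee_rot: [-0.002, -0.002, 1.0, 0.001]
contact_force: [-0.2, 0.5, 0.3]
width: 0.0773
gripper_force: 0.0
```

{"method": "servo_tool", "body": {
  "series": "0 0 0 0 0 0 0.1; 0 0 0 0 0 0 0.5; 0 0 0 0 0 0 0.8; 0 0 0 0 0 0 0.8; 0 0 0 0 0 0 0.8"
}}

```text
clock: 3.35
position: [0.5455, -0.0834, 0.0114]
ee_rot: [0.002, -0.001, 1.0, -0.0]
contact_force: [-0.9, 1.6, 7.0]
width: 0.05
gripper_force: 31.2
```

{"method": "servo_tool", "body": {
  "series": "0 0 -0.02 0 0 0 0.8; 0 0 -0.06 0 0 0 0.8; 0 0 -0.1 0 0 0 0.8; 0 0 -0.14 0 0 0 0.8; 0 0 -0.14 0 0 0 0.8"
}}

```text
clock: 3.85
position: [0.5483, -0.0847, 0.1562]
ee_rot: [0.007, -0.001, 1.0, -0.002]
contact_force: [1.1, -0.5, 0.2]
width: 0.0504
gripper_force: 31.6
```

```bash
python3 - <<'E'
from h import *
s=manip.get_state();print(s['position'],s['contact_force'],s['width'],s['clock'])
ci,im=snap('wrist','held.png'); q=proj(ci,np.array(s['position']))[0];print(q,s['clock'])
u,v=int(q[0]),int(q[1])
c=cv2.resize(im[v-80:v+60,u-100:u+100],None,fx=4,fy=4,interpolation=2)
A,sc=snap('scene','sc1.png');p=proj(A,s['position'])[0];print('scene',p)
u,v=p.astype(int);b=cv2.resize(sc[v-40:v+30,u-40:u+40],None,fx=5,fy=5,interpolation=2)
out=np.zeros((600,800,3),np.uint8);c=cv2.resize(c,(400,280));out[:280,:400]=c;out[:350,400:800]=b
cv2.imwrite('pics/h1.png',out[:360,:,::-1])
E
```

```text
[ 0.54826211 -0.08466156  0.15618649] [ 1.11003477 -0.52310817  0.22867124] 0.05038985173695441 3.85
[283.02924681 272.48372768] 3.85
scene [244.31000828 211.19767237]
```

View pics/h1.png

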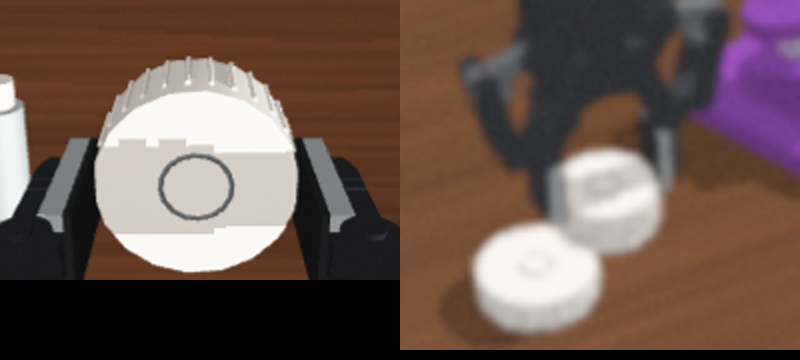

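Held: the lid sits square between the pads, with its ring at wrist px (281,285) and its lower part clear below the tips. Now to the pre-place pose above the nest.

```bash
cat >> h.py <<'E'
yw=np.radians(13.7);NX=np.array([np.cos(yw),np.sin(yw),0]);NY=np.array([-np.sin(yw),np.cos(yw),0])
AX=-np.sin(np.radians(18))*NX+np.array([0,0,np.cos(np.radians(18))])
FL=np.array([.5464,.2079,.072]); RP=frame(-AX,NY)
E
python3 -c "
from h import *
go(FL+.065*AX,RP);go(FL+.12*AX,RP)"
```

```text
d [0.0174 0.2868 0.0168] w [ -2.22 -17.72 -13.5 ] | 0.288 22.4 t 3.95
d [ 0.0338  0.2828 -0.0355] w [ -2.22 -17.72 -13.5 ] | 0.287 22.4 t 3.95
```

{"method": "servo_tool", "body": {
  "series": "0.006 0.04 -0.01 -0.3 -2.5 -1.9 0.8; 0.012 0.085 -0.02 -0.6 -5 -3.8 0.8; 0.018 0.13 -0.03 -1 -8 -6.1 0.8; 0.024 0.175 -0.036 -1.4 -11 -8.4 0.8; 0.03 0.215 -0.036 -1.7 -14 -10.7 0.8"
}}

```text
clock: 4.45
position: [0.5127, 0.1332, 0.1847]
ee_rot: [0.122, -0.094, 0.988, 0.015]
contact_force: [-0.3, 0.6, -1.1]
width: 0.0501
gripper_force: 31.6
```

```bash
python3 -c "
from h import *
go(FL+.065*AX,RP);go(FL+.12*AX,RP)"
```

```text
d [-0.0138  0.0656  0.0565] w [-0.36 -3.85 -2.75] | 0.088 4.7 t 4.45
d [-0.0101  0.0651  0.0016] w [-0.36 -3.85 -2.75] | 0.066 4.7 t 4.45
```

{"method": "servo_tool", "body": {
  "series": "-0.006 0.033 0 -0.2 -2 -1.4 0.8; -0.011 0.065 0.005 -0.36 -3.85 -2.75 0.8; -0.012 0.065 0.036 -0.36 -3.85 -2.75 0.8; -0.012 0.065 0.036 -0.36 -3.85 -2.75 0.8; -0.012 0.065 0.036 -0.36 -3.85 -2.75 0.8"
}}

```text
clock: 4.95
position: [0.5201, 0.1989, 0.152]
ee_rot: [0.153, -0.117, 0.981, 0.018]
contact_force: [-0.1, 0.2, 0.1]
width: 0.05
gripper_force: 31.6
```

```bash
cat > look.py <<'E'
import sys
from h import *
tag=sys.argv[1]
s=manip.get_state();print(s['position'],s['clock'],'off',(s['position']-FL)@np.c_[np.cross(NY,AX),NY,AX])
out=np.zeros((600,800,3),np.uint8)
W,w=snap('wrist','w%s.png'%tag);A,a=snap('scene','s%s.png'%tag);B,b=snap('side','d%s.png'%tag)
out[:300,:400]=cv2.resize(w[170:395,130:430],(400,300))
u,v=proj(A,FL+.03*AX)[0].astype(int);print('scene crop',u-35,v-35);out[:400,400:]=cv2.resize(a[v-35:v+35,u-35:u+35],(400,400),interpolation=2)
u,v=proj(B,FL+.03*AX)[0].astype(int);print('side crop',u-30,v-30);out[300:,:400]=cv2.resize(b[v-22:v+23,u-30:u+30],(400,300),interpolation=2)
cv2.imwrite('pics/look%s.png'%tag,out[:,:,::-1])
E
python3 look.py 1
```

```text
[0.52006133 0.19894264 0.15203752] 4.95 off [-0.00162154 -0.00246451  0.0846833 ]
scene crop 301 157
side crop 200 194
```

View pics/look1.png

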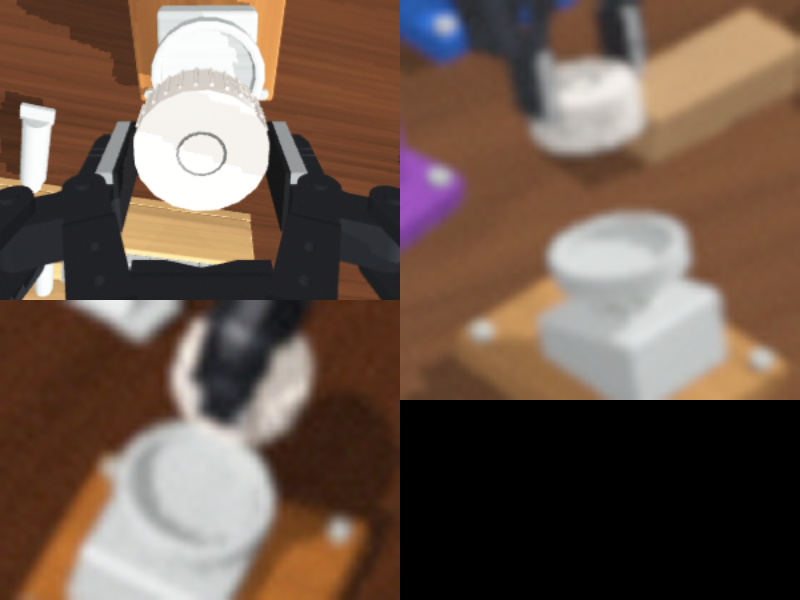

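In the wrist tile the pocket rim spans 152–265 (centre 208) and the lid is centred at 201, so the pocket lies slightly to tool +y. In the scene tile the rim centre is about (620,247) and the lid body centre about (587,106). In the side tile they are about (196,491) and (242,375). Triangulating both gives the relative offset.

```bash
python3 - <<'E'
from h import *
A=eyes.camera_info('scene');B=eyes.camera_info('side')
M=np.c_[np.cross(NY,AX),NY,AX]
S=lambda x,y:(301+(x-400)/5.714-.4,157+y/5.714-.4)
D=lambda x,y:(200+x/6.667-.4,202+(y-300)/6.667-.4)
rim,e1=tri(A,S(620,247),B,D(196,491)); lid,e2=tri(A,S(587.5,106.5),B,D(242.5,375))
print('rim',rim.round(4),e1,'floor',(rim-.008*AX).round(4));print('lid mid',lid.round(4),e2)
print('lid mid - floor in pocket frame',((lid-rim)@M+[0,0,.008]).round(4))
s=manip.get_state();print('tcp-lidmid',((s['position']-lid)@M).round(4))
# wrist: rim blob extents
im=cv2.imread('pics/w1.png');g=cv2.cvtColor(im,cv2.COLOR_BGR2GRAY)
for r in range(178,232,4): print(r,''.join('%4d'%g[r,c] for c in range(238,336,3)))
E
```

```text
rim [0.5427 0.2117 0.0775] [0.00206687] floor [0.5451 0.2123 0.0699]
lid mid [0.52   0.2009 0.1533] [0.00149595]
lid mid - floor in pocket frame [ 0.     -0.0051  0.0877]
tcp-lidmid [ 0.0018 -0.0025  0.0007]
178  113 113 115 115 200 206 205 206 205 206 205 206 206 206 207 215 216 216 216 216 216 214 216 216 217 219 219 219 190 174 171 167 168
182  112 113 115 128 231 233 232 232 232 232 232 232 232 232 203 228 231 231 232 253 253 253 253 253 253 253 253 253 254 174 171 168 168
186  112 113 115 120 220 222 223 222 222 222 180 176 178 227 248 249 249 250 250 195 179 183 224 250 250 250 250 250 252 174 170 171 167
190  111 112 113 115 221 225 224 224 177 219 249 252 253 253 252 252 252 252 252 253 253 253 252 203 228 251 251 251 243 175 171 170 167
194  111 111 113 115 225 229 182 214 250 252 252 252 247 251 252 252 252 252 252 238 232 250 252 253 253 216 251 252 240 175 170 170 168
198  113 111 112 115 220 174 247 251 253 252 252 252 252 252 252 252 252 252 252 252 252 228 220 246 252 253 253 250 228 173 169 171 168
202  112 110 112 114 172 248 253 253 252 252 252 252 252 252 252 252 2
[... 325 characters left out ...]
219 172 169 172
214  112 111 115 249 254 253 252 252 252 252 252 252 252 252 252 252 251 251 252 251 251 251 251 248 225 225 223 216 252 255 172 168 173
218  112 109 231 249 253 254 252 252 252 252 252 252 252 252 252 252 252 252 252 252 252 252 235 228 228 228 228 167 245 253 209 172 174
222  112 108 238 252 250 253 251 251 251 248 241 233 229 208 219 214 204 235 242 251 248 251 251 224 224 224 225 183 243 253 213 172 176
226  152 147 239 253 248 253 238 247 215 208 205 207 208 206 208 208 204 196 207 205 207 217 252 227 227 228 227 192 241 253 222 174 178
230  164 157 241 253 248 223 207 202 205 208 208 208 209 204 208 208 208 211 207 205 203 208 202 204 229 225 225 158 243 253 219 174 182
```

```bash
python3 - <<'E'
from h import *
P=np.array([(271,186),(262,190),(256,194),(253,198),(250,202),(247.5,206),(246.5,210),(245,214),(243.5,218),(243,222),(328.7,218),(329,222),(329.3,226),(327.3,214),(325.7,210),(324,206),(322,202),(298,186),(307,190),(313,194),(285,183)],np.float32)
e=cv2.fitEllipse(P);print(e)
W=eyes.camera_info('wrist');s=manip.get_state();Rt=rot(s['ee_rot'])
E,d=ray(W,[e[0]]);n=Rt.apply([0,0,1])
for dep in(.070,.077,.084):
    t=((s['position']+n*dep-E)@n)/(d[0]@n);X=E+d[0]*t
    print(dep,'rim centre in tool frame',Rt.inv().apply(X-s['position']).round(4),X.round(4))
E
```

```text
((286.42926025390625, 225.54747009277344), (83.04087829589844, 87.02639770507812), 117.85598754882812)
0.07 rim centre in tool frame [0.0015 0.0031 0.07  ] [0.5409 0.2065 0.0874]
0.077 rim centre in tool frame [-0.0011  0.0032  0.077 ] [0.5454 0.2077 0.0815]
0.084 rim centre in tool frame [-0.0036  0.0034  0.084 ] [0.5498 0.2089 0.0757]
```

{"method": "servo_tool", "body": {
  "series": "0 0.0044 0.02 0 0 0 0.8; -0.0005 0.0044 0.04 0 0 0 0.8; -0.0005 0.0044 0.055 0 0 0 0.8; -0.0005 0.0044 0.055 0 0 0 0.8; -0.0005 0.0044 0.055 0 0 0 0.8"
}}

```text
clock: 5.6
position: [0.5378, 0.2074, 0.1023]
ee_rot: [0.155, -0.117, 0.981, 0.018]
contact_force: [-0.8, -0.0, -0.4]
width: 0.0502
gripper_force: 31.6
```

```bash
python3 look.py 2
```

```text
[0.5378272  0.20735464 0.10226896] 5.6 off [0.00130953 0.00150052 0.03140118]
scene crop 301 157
side crop 200 194
```

View pics/look2.png

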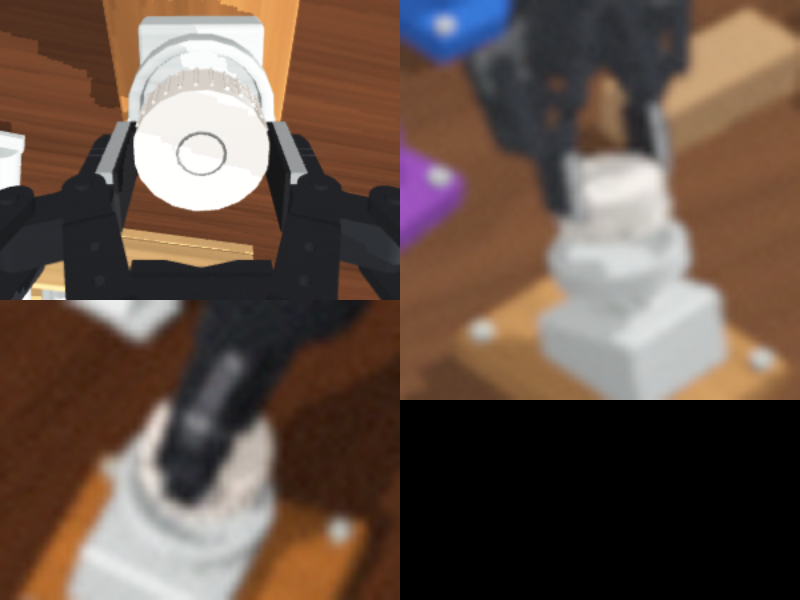

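In the wrist tile the rim is centred at about 200 against 201 for the lid, so y is aligned. In the scene tile the lid body is about (617,197) and the lid stands just over the rim. In the side tile it is about (206,460). I'll recheck with numbers before inserting.

```bash
python3 - <<'E'
from h import *
A=eyes.camera_info('scene');B=eyes.camera_info('side')
M=np.c_[np.cross(NY,AX),NY,AX]
S=lambda x,y:(301+(x-400)/5.714-.4,157+y/5.714-.4)
D=lambda x,y:(200+x/6.667-.4,202+(y-300)/6.667-.4)
rim,e1=tri(A,S(620,247),B,D(196,491)); lid,e2=tri(A,S(617,197),B,D(206,460))
print('lid mid - floor',((lid-rim)@M+[0,0,.008]).round(4),e2)
im=cv2.imread('pics/w2.png');g=cv2.cvtColor(im,cv2.COLOR_BGR2GRAY)
for r in range(192,250,4): print(r,'L',[(c,int(g[r,c])) for c in range(222,248,2)][::1] if 0 else ''.join('%4d'%g[r,c] for c in range(218,350,4)))
E
```

```text
lid mid - floor [0.0007 0.0029 0.0349] [0.00220791]
192 L  113 113 112 115 203 231 231 230 230 230 230 230 230 230 230 250 252 252 252 252 252 252 252 252 252 252 252 254 175 172 171 167 168
196 L  111 113 113 114 197 225 225 225 224 223 223 223 208 182 176 175 175 175 182 228 250 250 250 250 250 250 250 254 176 172 172 169 169
200 L  115 112 112 114 190 225 225 225 224 225 173 178 178 195 233 234 234 235 217 181 180 175 244 251 251 251 251 254 176 171 172 169 171
204 L  115 113 111 113 178 225 225 225 184 180 218 237 244 253 253 253 253 253 253 253 253 246 193 200 252 252 252 254 176 172 170 168 173
208 L  117 113 113 112 166 229 229 170 207 233 230 227 221 231 249 248 251 251 250 251 252 253 253 239 200 251 252 253 173 172 169 171 177
212 L  118 112 112 113 141 227 172 227 229 223 213 214 252 252 252 252 252 252 252 226 230 248 252 253 254 217 252 252 173 172 170 171 182
216 L  118 113 112 112 123 167 230 228 220 182 225 226 250 252 252 252 252 252 252 252 252 228 217 251 253 254 220 245 173 170 169 173 191
220 L  121 114 111 111 144 231 230 221 221 224 225 225 225 236 252 238 252 
[... 336 characters left out ...]
5  90
232 L  116 116 111 216 226 207 215 218 210 195 203 207 196 209 209 202 209 209 210 207 198 206 218 225 221 220 211 252 254 174 172 177  83
236 L  105 117 112 229 227 143 226 210 198 209 206 208 213 211 209 210 210 208 209 210 226 218 219 222 227 226 170 251 254 178 172 182  80
240 L   79 121 147 221 215 212 206 208 203 237 207 215 245 245 245 245 250 255 255 254 240 215 218 241 229 241 225 240 252 243 175 188  86
244 L   58 171 187 224 206 206 193 194 204 232 245 244 244 244 244 245 244 244 245 255 255 255 254 226 232 212 209 223 252 252 175 179  91
248 L   57 170 192 228 212 203 196 201 244 244 244 244 244 244 244 244 244 244 244 244 250 254 255 255 242 244 201 204 252 254 178 119  88
```

```bash
python3 - <<'E'
from h import *
im=cv2.imread('pics/w2.png')
P=np.array([(280.5,194.5),(268,196.5),(292,196),(258,200),(302,200),(250,204),(308,204),(245,208),(314,208),(242,212),(318,212),(238,216),(322,216),(234.7,220),(326.5,220),(232.7,224),(329,224),(231,228),(330,228),(229,232),(332.5,232),(229,236),(333,236)],np.float32)
e=cv2.fitEllipse(P);print(e)
W=eyes.camera_info('wrist');s=manip.get_state();Rt=rot(s['ee_rot'])
E,d=ray(W,[e[0]]);n=Rt.apply([0,0,1])
for dep in(.019,.023,.027):
    t=((s['position']+n*dep-E)@n)/(d[0]@n);X=E+d[0]*t
    print(dep,'rim centre in tool',Rt.inv().apply(X-s['position']).round(4))
    w=Rt.inv().apply(W['eye']-s['position']) 
# lid top: white disc ellipse in wrist image
g=cv2.cvtColor(im,cv2.COLOR_BGR2GRAY)
# ring centre of lid (281,285.5), lid top ellipse bottom edge
col=g[230:345,281];print(list(col[::2]))
for t in(.0075,.0105,.0135):
    E2,d2=ray(W,[(281,285.5)]);k=((s['position']-n*t-E2)@n)/(d2[0]@n);print(t,Rt.inv().apply(E2+d2[0]*k-s['position']).round(4))
E
```

```text
((281.7341003417969, 253.28492736816406), (109.36580657958984, 117.39146423339844), 160.5579071044922)
0.019 rim centre in tool [ 0.0026 -0.0006  0.019 ]
0.023 rim centre in tool [ 0.0007 -0.0006  0.023 ]
0.027 rim centre in tool [-0.0012 -0.0006  0.027 ]
[np.uint8(210), np.uint8(210), np.uint8(209), np.uint8(210), np.uint8(254), np.uint8(250), np.uint8(244), np.uint8(244), np.uint8(244), np.uint8(244), np.uint8(244), np.uint8(244), np.uint8(244), np.uint8(244), np.uint8(244), np.uint8(244), np.uint8(244), np.uint8(244), np.uint8(244), np.uint8(209), np.uint8(137), np.uint8(243), np.uint8(244), np.uint8(244), np.uint8(244), np.uint8(244), np.uint8(243), np.uint8(243), np.uint8(254), np.uint8(255), np.uint8(255), np.uint8(255), np.uint8(255), np.uint8(255), np.uint8(255), np.uint8(196), np.uint8(247), np.uint8(255), np.uint8(255), np.uint8(255), np.uint8(255), np.uint8(255), np.uint8(255), np.uint8(255), np.uint8(255), np.uint8(255), np.uint8(255), np.uint8(255), np.uint8(255), np.uint8(114), np.uint8(77), np.uint8(74), np.uint8(68), np.uint8(73), np.uint8(79), np.uint8(79), np.uint8(79), np.uint8(72)]
0.0075 [-0.0031 -0.0011 -0.0075]
0.0105 [-0.0013 -0.0011 -0.0105]
0.0135 [ 0.0005 -0.0011 -0.0135]
```

Alignment is within about 1 mm in both axes, so I'll descend along the axis and watch the force.

{"method": "servo_tool", "body": {
  "series": "0 0 0.006 0 0 0 0.8; 0 0 0.012 0 0 0 0.8; 0 0 0.015 0 0 0 0.8; 0 0 0.017 0 0 0 0.8; 0 0 0.017 0 0 0 0.8"
}}

```text
clock: 6.25
position: [0.5424, 0.2089, 0.0849]
ee_rot: [0.155, -0.117, 0.981, 0.018]
contact_force: [-0.7, -1.4, -1.2]
width: 0.0503
gripper_force: 31.6
```

{"method": "servo_tool", "body": {
  "series": "0 0 0.001 0 0 0 0.8; 0 0 0.002 0 0 0 0.8; 0 0 0.003 0 0 0 0.8; 0 0 0.003 0 0 0 0.8"
}}

```text
clock: 6.65
position: [0.5433, 0.2091, 0.0825]
ee_rot: [0.155, -0.117, 0.981, 0.018]
contact_force: [-0.2, -1.0, 1.0]
width: 0.0501
gripper_force: 31.8
```

{"method": "servo_tool", "body": {
  "series": "0 0 0.001 0 0 0 0.8; 0 0 0.002 0 0 0 0.8; 0 0 0.002 0 0 0 0.8"
}}

```text
clock: 6.95
position: [0.5439, 0.2093, 0.0806]
ee_rot: [0.155, -0.117, 0.981, 0.018]
contact_force: [-1.5, -1.6, 1.9]
width: 0.0501
gripper_force: 31.9
```

{"method": "servo_tool", "body": {
  "series": "0 0 0.001 0 0 0 0.8; 0 0 0.002 0 0 0 0.8; 0 0 0.002 0 0 0 0.8"
}}

```text
clock: 7.25
position: [0.5445, 0.2095, 0.0787]
ee_rot: [0.155, -0.117, 0.981, 0.018]
contact_force: [-1.0, -1.7, 3.9]
width: 0.0502
gripper_force: 31.9
```

{"method": "servo_tool", "body": {
  "series": "0 0 0 0 0 0 0.3; 0 0 0 0 0 0 0.2; 0 0 -0.004 0 0 0 0.1; 0 0 -0.01 0 0 0 0; 0 0 -0.02 0 0 0 0"
}}

```text
clock: 7.75
position: [0.5382, 0.2081, 0.0979]
ee_rot: [0.154, -0.117, 0.981, 0.018]
contact_force: [0.5, 0.2, 0.9]
width: 0.0855
gripper_force: 0.0
```

{"method": "servo_tool", "body": {
  "series": "0 0 -0.03 0 0 0 0; 0 0 -0.07 0 0 0 0; 0 0 -0.09 0 0 0 0; 0 0 -0.09 0 0 0 0"
}}

```text
clock: 8.15
position: [0.513, 0.2021, 0.1881]
ee_rot: [0.159, -0.117, 0.98, 0.019]
contact_force: [0.3, 0.0, 0.3]
width: 0.0853
gripper_force: 0.0
```

```bash
python3 look.py 3; python3 - <<'E'
from h import *
im=cv2.imread('pics/w3.png');a=cv2.imread('pics/s3.png')
cv2.imwrite('pics/seat.png',np.hstack([cv2.resize(im[120:300,180:380],(440,396),interpolation=2),cv2.resize(a[165:235,305:370],(358,396),interpolation=2)]))
E
```

```text
[0.51300951 0.20212858 0.18806172] 8.15 off [0.0037123  0.00230092 0.12082832]
scene crop 301 157
side crop 200 194
```

```bash
python3 - <<'E'
import cv2,numpy as np
im=cv2.imread('pics/w3.png');a=cv2.imread('pics/s3.png');b=cv2.imread('pics/d3.png')
o=np.zeros((600,800,3),np.uint8);r=lambda x:cv2.resize(x,(400,300),interpolation=2)
o[:300,:400]=r(im[130:280,180:380]);o[:300,400:]=r(a[175:235,300:380]);o[300:,:400]=r(a[230:296,108:196]);o[300:,400:]=r(b[105:165,290:370])
cv2.imwrite('pics/seat.png',o)
E
```

```text
(no output)
```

View pics/seat.png

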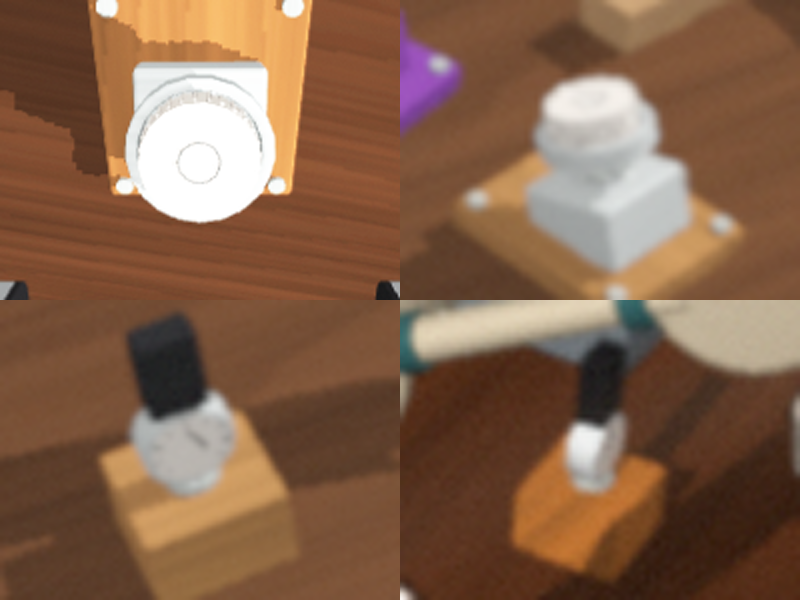

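The lid sits coaxially in the pocket, closed face up, in both the wrist and scene tiles. The gauge stands upright with its dial facing +x. Next I'll put the camera directly over the handle.

```bash
python3 -c "
from h import *
go([.61,-.338,.27],frame([0,0,-1],[0,1,0]))"
```

```text
d [ 0.0028 -0.5476 -0.092 ] w [ 2.1  17.82 13.52] | 0.555 22.5 t 8.3
```

{"method": "servo_tool", "body": {
  "series": "0 -0.03 -0.02 0.4 3.5 2.7 0; 0 -0.075 -0.03 0.8 7 5.4 0; 0 -0.12 -0.04 1.2 10.5 8.1 0; 0.001 -0.165 -0.05 1.7 14 10.8 0; 0.001 -0.21 -0.06 2.1 17.8 13.5 0"
}}

```text
clock: 8.8
position: [0.5416, -0.0087, 0.2392]
ee_rot: [-0.002, 0.001, 1.0, 0.0]
contact_force: [1.0, 1.4, -0.8]
width: 0.0853
gripper_force: 0.0
```

```bash
python3 -c "
from h import *
go([.61,-.338,.27],frame([0,0,-1],[0,1,0]))"
```

```text
d [-0.0688 -0.3292 -0.0313] w [ 0.04 -0.24 -0.09] | 0.338 0.3 t 8.8
```

{"method": "servo_tool", "body": {
  "series": "-0.01 -0.045 -0.01 0 -0.2 0 0; -0.02 -0.09 -0.02 0 -0.2 0 0; -0.03 -0.135 -0.03 0 -0.2 0 0; -0.04 -0.18 -0.031 0 -0.2 0 0; -0.05 -0.225 -0.031 0 -0.2 0 0"
}}

```text
clock: 9.3
position: [0.5924, -0.234, 0.2696]
ee_rot: [0.001, -0.0, 1.0, 0.001]
contact_force: [0.3, 0.3, -0.4]
width: 0.0852
gripper_force: 0.0
```

{"method": "servo_tool", "body": {
  "series": "-0.01 -0.04 0 0 0 0 0; -0.019 -0.08 0 0 0 0 0; -0.019 -0.104 0 0 0 0 0; -0.019 -0.104 0 0 0 0 0; -0.019 -0.104 0 0 0 0 0"
}}

```text
clock: 9.8
position: [0.6109, -0.336, 0.2689]
ee_rot: [0.001, 0.0, 1.0, 0.002]
contact_force: [-0.8, 0.5, -0.1]
width: 0.0854
gripper_force: 0.0
```

```bash
cat > gz.py <<'E'
from h import *
s=manip.get_state();print(s['position'],s['clock'])
ci,im=snap('wrist','gz.png')
q=proj(ci,[.53,-.338,.16])[0];print('pred',q)
hsv=cv2.cvtColor(im,cv2.COLOR_RGB2HSV);v=hsv[:,:,2]
m=(v<70).astype(np.uint8);m[240:]=0
n,l,st,ce=cv2.connectedComponentsWithStats(m)
for k in range(1,n):
    if st[k][4]>150:
        c=np.argwhere(l==k)[:,::-1].astype(np.float32);h=cv2.convexHull(c)
        r=cv2.boxPoints(cv2.minAreaRect(h));P=onz(ci,r,.16)
        print(st[k],ce[k].round(1),'ctr',P.mean(0).round(4),'edges',(P[1]-P[0]).round(4),(P[2]-P[1]).round(4))
u,w=q.astype(int)
for r in range(max(w-40,0),w+41,4): print(r,''.join('%4d'%v[r,c] for c in range(u-48,u+49,4)))
E
python3 gz.py
```

```text
[ 0.61085538 -0.33602107  0.26891513] 9.8
pred [279.46315096 115.32491614]
[ 254   93   42   30 1138] [274.4 107.5] ctr [ 0.5243 -0.342   0.16  ] edges [-0.0012  0.0323  0.    ] [0.0211 0.0012 0.    ]
[ 21 163  75   6 293] [ 59.3 165.3] ctr [ 0.5697 -0.5257  0.16  ] edges [-0.0008  0.0635  0.    ] [ 0.0037 -0.0007  0.    ]
75  113 113 223 234 235 235 235 236 237 237 238 238 239 240 239 240 240 241 237 239 135 112 112 115 114
79   78  78 221 238 238 239 239 240 240 240 241 241 241 241 241 242 241 241 241 242 131 106 106 105 104
83   82  84 185 236 236 237 238 239 239 239 240 241 241 241 242 243 242 243 244 244 149 125 125 125 124
87   81  81 148 234 234 235 234 235 235 234 235 235 235 235 235 236 235 237 237 238 144 120 122 121 122
91   76  76 108 232 233 232 234 235 235 236 236 236 236 236 238 238 237 238 238 239 144 120 121 122 121
95   79  80  79 235 233 234  50  38  41  41  40  41  39  44  43  45 194 237 236 237 140 114 115 115 116
99   83  82  83 241 241 224  36  46  46  48  46  46  46  46  48  48  99 249 230 230 147 112 112 113 114
103   85  84  86 180 181 157  32  45  46  46  4
[... 722 characters left out ...]
37 236 235 235 234 233 232 232 231 230 230 230 230 186 111 111 110 110
135   79  78  80 185 230 230 231 231 231 231 232 232 233 234 235 235 236 236 237 238 195 112 113 111 112
139   76  76  77 132 242 242 242 241 241 241 241 240 240 240 238 237 237 236 236 235 194 120 120 120 120
143   80  79  79  78 235 234 234 233 231 231 230 230 229 228 229 228 227 227 227 227 183 112 111 110 112
147  119 118 118 119 204 190 185 170 153 140 139 126 118 115 116 117 116 116 117 117 115 116 118 119 119
151  116 115 115 115 115 115 115 116 117 116 116 116 116 115 115 116 116 116 116 116 115 116 116 116 116
155  116 115 117 116 115 116 116 117 117 115 117 117 116 116 116 115 116 115 116 116 116 116 115 116 115
```

The handle top measures 32 × 21 mm against 34 × 22 expected, centred at (0.524,−0.342) with a yaw of about 2°. I'll move above it.

```bash
python3 -c "
from h import *
a=np.radians(2.1);Rg=frame([0,0,-1],[-np.sin(a),np.cos(a),0])
go([.5245,-.341,.2],Rg)
A=eyes.camera_info('scene');print('pot',onz(A,[(72,262)],.05))"
```

```text
d [ 0.0866 -0.006   0.0695] w [ 0.15  0.13 -2.08] | 0.111 2.1 t 9.85
pot [[ 0.40862554 -0.509317    0.05      ]]
```

{"method": "servo_tool", "body": {
  "series": "0.035 -0.003 0.015 0 0 -1 0; 0.07 -0.005 0.03 0 0 -2 0; 0.087 -0.006 0.055 0.15 0.13 -2.1 0; 0.087 -0.006 0.069 0.15 0.13 -2.1 0; 0.087 -0.006 0.069 0.15 0.13 -2.1 0"
}}

```text
clock: 10.35
position: [0.523, -0.3394, 0.2001]
ee_rot: [-0.001, -0.019, 1.0, 0.001]
contact_force: [-0.1, 0.5, -0.4]
width: 0.0856
gripper_force: 0.0
```

```bash
cat > gz2.py <<'E'
from h import *
s=manip.get_state();Rt=rot(s['ee_rot'])
print(s['position'],s['clock'],Rt.as_matrix()[:,2].round(4),Rt.as_matrix()[:,1].round(4))
ci,im=snap('wrist','gz2.png')
q=proj(ci,[.5245,-.341,.16])[0];print('pred',q)
v=im.max(2);u,w=q.astype(int)
for r in range(w-40,w+61,5): print(r,''.join('%4d'%v[r,c] for c in range(u-60,u+61,5)))
E
python3 gz2.py
```

```text
[ 0.52297219 -0.33937056  0.20005282] 10.35 [-0.0012  0.0011 -1.    ] [-0.038   0.9993  0.0011]
pred [280.06707883 244.85271981]
204   83  84  85  86 125 177 171 197 195 198 228 230 223 231 249 220 245 253 234 226 119 123 122 122 121
209   79  80  80  79 103 193 193 191  27  26  26  26  25  25  26  26 253 253 243 243 122 122 123 123 122
214   80  81  80  78  80 240 239 180  25  26  25  26  26  26  26  27  88 252 237 236 120 120 120 122 122
219   81  82  82  83  83 242 241 188  25  26  26  25  26  25  27  26  30 251 235 234 121 119 119 117 117
224  121 122 123 122 123 232 232 102  26  25  25  25  25  26  25  27  28 242 231 231 112 113 113 114 114
229  118 119 118 119 119 243 243  29  38  39  39  39  38  39  40  39  39 241 242 242 124 124 125 123 124
234  112 113 113 113 113 235 235  29  40  42  40  41  41  41  40  40  42 221 229 229 120 120 117 117 117
239  116 117 115 115 113 120 123  28  41  41  42  40  40  41  41  41  41 119 122 124 121 120 119 118 118
244  125 124 124 125 125 125 123  29  39  38  42  40  41  42  40  40  41 120 121 122 122 124 126 128 127
249  120 119 119 120 120 1
[... 533 characters left out ...]
11 111 112 113 113 113 115 115 114 115 113 112 113 112 112 110 108 108
279  120 119 121 119 121 120 120 121 120 119 119 120 118 117 116 119 118 118 116 114 118 118 118 120 121
284  113 112 111 111 114 114 114 115 114 116 116 119 120 121 121 122 125 126 126 125 125 123 125 123 123
289  118 118 117 113 107 107 107 108 107 107 108 108 108 109 109 109 108 109 108 109 109 111 111 111 113
294  112 112 113 113 114 115 115 119 118 117 118 118 118 117 120 119 121 120 119 120 119 118 117 118 118
299  107 106 105 105 105 102  99 101 102 104 106 105 106 107 107 109 108 108 107 107 108 107 107 107 107
304  107 108 108 107 107 108 107 106 112 111 111 111 111 112 113 113 112 113 114 114 114 114 113 117 117
```

{"method": "servo_tool", "body": {
  "series": "0 -0.0015 0.02 0 0 0 0.1; 0 -0.0015 0.045 0 0 0 0.2; 0 -0.0015 0.07 0 0 0 0.2; 0 -0.0015 0.083 0 0 0 0.2; 0 -0.0015 0.083 0 0 0 0.2",
  "squeeze": 70
}}

```text
clock: 10.9
position: [0.5247, -0.3427, 0.1178]
ee_rot: [0.0, -0.019, 1.0, -0.0]
contact_force: [-0.2, -0.0, 0.3]
width: 0.0683
gripper_force: 0.0
```

{"method": "servo_tool", "body": {
  "series": "0 0 0 0 0 0 0.5; 0 0 0 0 0 0 0.8; 0 0 0 0 0 0 0.9; 0 0 0 0 0 0 0.9; 0 0 0 0 0 0 0.9"
}}

```text
clock: 11.4
position: [0.5257, -0.3437, 0.1206]
ee_rot: [0.002, -0.018, 1.0, -0.002]
contact_force: [1.2, 2.6, 6.2]
width: 0.0334
gripper_force: 69.3
```

{"method": "servo_tool", "body": {
  "series": "0 0 -0.01 0 0 0 0.9; 0 0 -0.03 0 0 0 0.9; 0 0 -0.06 0 0 0 0.9; 0 0 -0.1 0 0 0 0.9; 0 0 -0.14 0 0 0 0.9"
}}

```text
clock: 11.9
position: [0.5237, -0.3435, 0.26]
ee_rot: [0.0, -0.018, 1.0, -0.001]
contact_force: [1.1, -0.5, -1.7]
width: 0.0336
gripper_force: 69.8
```

{"method": "servo_tool", "body": {
  "series": "0 0 0 0 0 0 0.9; 0 0 0 0 0 0 0.9"
}}

```text
clock: 12.1
position: [0.5244, -0.3439, 0.2601]
ee_rot: [0.002, -0.018, 1.0, -0.002]
contact_force: [-1.1, 1.0, -2.7]
width: 0.0335
gripper_force: 70.0
```

```bash
cat >> h.py <<'E'
TP=np.array([.5439,.2093,.0806])   # TCP when lid touched floor
SPOT=TP+.0135*AX
LG=.104
E
python3 - <<'E'
from h import *
s=manip.get_state();print(s['position'],s['contact_force'],s['width'])
print('SPOT',SPOT,'vs FL',FL+.024*AX)
go(SPOT+(LG+.06)*AX,RP)
print(np.round(SPOT+(LG+.06)*AX,3))
snap('wrist','g3.png');A,_=snap('scene','s4.png');B,_=snap('side','d4.png')
E
```

```text
[ 0.52443241 -0.34391207  0.26009767] [-1.09997148  1.03736994 -2.66507238] 0.033508561536119454
SPOT [0.53984696 0.20831198 0.09343926] vs FL [0.5391946  0.20614351 0.09482536]
d [0.014  0.5411 0.0081] w [ -2.1  -17.77 -11.45] | 0.541 21.2 t 12.1
[0.491 0.196 0.249]
```

{"method": "servo_tool", "body": {
  "series": "0 0.04 -0.02 0 0 0 0.9; 0 0.085 -0.04 0 0 0 0.9; 0 0.13 -0.05 -0.3 -3 -2 0.9; 0 0.175 -0.05 -0.7 -6 -4 0.9; 0 0.215 -0.05 -1 -9 -6 0.9"
}}

```text
clock: 12.75
position: [0.5155, -0.1261, 0.3071]
ee_rot: [0.079, -0.072, 0.994, 0.01]
contact_force: [1.0, -0.5, -1.3]
width: 0.0331
gripper_force: 70.2
```

```bash
python3 -c "
from h import *
go(SPOT+(LG+.07)*AX,RP)"
```

```text
d [-0.0104  0.322   0.0531] w [-0.82 -8.84 -5.39] | 0.326 10.4 t 12.75
```

{"method": "servo_tool", "body": {
  "series": "0 0.04 0 0 -1 -0.6 0.9; 0 0.085 0 -0.2 -3 -1.8 0.9; -0.003 0.13 0 -0.4 -5 -3 0.9; -0.006 0.175 0 -0.6 -7 -4.3 0.9; -0.01 0.22 0 -0.8 -8.8 -5.4 0.9"
}}

```text
clock: 13.25
position: [0.4931, 0.0921, 0.3095]
ee_rot: [0.154, -0.117, 0.981, 0.018]
contact_force: [1.1, 1.1, -1.5]
width: 0.0334
gripper_force: 70.2
```

{"method": "servo_tool", "body": {
  "series": "0 0.04 0 0 0 0 0.9; 0 0.08 0 0 0 0 0.9; 0 0.1 0 0 0 0 0.9; 0 0.1 0 0 0 0 0.9"
}}

```text
clock: 13.65
position: [0.4693, 0.1902, 0.3092]
ee_rot: [0.153, -0.119, 0.981, 0.018]
contact_force: [-0.4, -0.3, -2.2]
width: 0.0334
gripper_force: 70.6
```

```bash
python3 -c "
from h import *
go(SPOT+(LG+.02)*AX,RP)
s=manip.get_state();print(s['contact_force'])"
```

```text
d [-0.0031  0.001   0.1036] w [-0.03 -0.28  0.18] | 0.104 0.3 t 13.65
[-0.35410976 -0.34241077 -2.16867367]
```

{"method": "servo_tool", "body": {
  "series": "-0.002 0.001 0.03 0 -0.28 0.18 0.9; -0.003 0.001 0.06 0 -0.28 0.18 0.9; -0.003 0.001 0.09 0 -0.28 0.18 0.9; -0.003 0.001 0.103 0 -0.28 0.18 0.9; -0.003 0.001 0.103 0 -0.28 0.18 0.9"
}}

```text
clock: 14.15
position: [0.5031, 0.1952, 0.21]
ee_rot: [0.153, -0.115, 0.981, 0.017]
contact_force: [0.0, 0.4, -1.1]
width: 0.0336
gripper_force: 70.4
```

```bash
python3 - <<'E'
from h import *
s=manip.get_state();Rt=rot(s['ee_rot']);n=Rt.apply([0,0,1])
print(s['position'],s['contact_force'],'dist to spot along AX',(s['position']-SPOT)@np.c_[np.cross(NY,AX),NY,AX])
foot=s['position']+LG*n
for nm,f in(('wrist','w5'),('scene','s5'),('side','d5')):
    C,im=snap(nm,f+'.png');v=im.max(2)
    pf=proj(C,foot)[0];ps=proj(C,SPOT)[0];ph=proj(C,s['position'])[0];print(nm,'foot',pf.round(1),'spot',ps.round(1),'tcp',ph.round(1),'FLspot',proj(C,FL+.024*AX)[0].round(1))
    st=1 if nm!='wrist' else 3
    u,w=((pf+ps)/2).astype(int)
    print('cols',u-16*st,'step',st)
    for r in range(w-18*st,w+19*st,st): print(r,''.join('%4d'%v[r,c] for c in range(u-16*st,u+17*st,st)))
E
```

```text
[0.5030917  0.19515002 0.21004082] [ 0.0444857   0.43634068 -1.14143228] dist to spot along AX [-0.00089461 -0.00408244  0.12289281]
wrist foot [282.2 213.7] spot [287.  208.9] tcp [283.  272.9] FLspot [284.9 208.7]
cols 236 step 3
157  168 159 169 173 175 180 173 183 190 182 182 187 176 177 185 187 186 192 203 202 221 242 245 242 238 236 237 240 240 238 236 236 243
160  157 162 170 173 174 178 177 186 189 181 181 186 176 177 184 187 186 192 204 201 195 192 191 211 238 236 239 240 239 238 237 236 245
163  155 162 171 173 176 177 175 188 191 187 190 191 188 188 190 190 190 193 196 194 193 192 192 190 190 203 239 240 240 238 235 237 248
166  148 162 171 171 175 176 184 229 230 229 230 231 231 232 232 237 238 238 239 239 239 240 240 241 241 241 247 240 240 238 235 237 239
169  114 163 171 171 174 176 222 243 243 242 243 243 242 232 204 204 215 205 223 243 254 254 254 254 254 254 255 240 239 238 236 238 209
172   92 162 170 172 171 176 207 236 236 235 236 203 200 242 247 251 255 255 255 254 239 203 253 253 254 254 254 241 239 238 236 238 179
175   89 174 173 173 171 175 209 238 238 233 1
[... 13835 characters left out ...]
118 118 119 119
237  209 216 218 219 215 217 222 226 228 226 224 227 229 231 234 232 230 224 217 199 195 197 198 197 172 139 124 124 118 121 124 128 135
238  216 220 221 217 218 219 220 222 223 226 226 226 224 225 227 224 220 214 216 207 208 209 200 177 144 127 124 121 127 133 149 153 154
239  230 226 223 220 218 219 217 219 219 220 226 223 220 224 223 221 216 216 216 214 209 196 175 148 127 118 125 129 138 158 173 175 176
240  236 235 231 226 221 221 220 215 214 219 220 214 212 215 218 214 212 210 208 200 188 179 168 143 125 121 126 139 156 174 181 182 182
241  230 235 235 235 231 227 221 216 216 215 218 213 211 207 204 200 196 194 196 190 181 187 171 137 122 121 131 152 173 179 183 181 185
```

The scene pixels put the stem foot at about (336.5,189.5) and the lid-top centre at (337.7,194.8). A foot 20 mm up the axis should appear at (336.4,188.5). In the side view the foot is at about (232,223) against (231.3,222.2) expected. The foot is over the ring within about 2 mm, so I'll press down slowly.

{"method": "servo_tool", "body": {
  "series": "0 0 0.005 0 0 0 0.9; 0 0 0.009 0 0 0 0.9; 0 0 0.012 0 0 0 0.9; 0 0 0.012 0 0 0 0.9; 0 0 0.012 0 0 0 0.9"
}}

```text
clock: 14.8
position: [0.5085, 0.1977, 0.2027]
ee_rot: [0.158, -0.116, 0.981, 0.018]
contact_force: [0.9, -0.4, -2.2]
width: 0.0331
gripper_force: 70.4
```

{"method": "servo_tool", "body": {
  "series": "0 0 0.002 0 0 0 0.9; 0 0 0.003 0 0 0 0.9; 0 0 0.003 0 0 0 0.9"
}}

```text
clock: 15.1
position: [0.5093, 0.1979, 0.1997]
ee_rot: [0.157, -0.116, 0.981, 0.018]
contact_force: [0.2, 0.4, -1.8]
width: 0.0331
gripper_force: 70.4
```

{"method": "servo_tool", "body": {
  "series": "0 0 0.002 0 0 0 0.9; 0 0 0.003 0 0 0 0.9; 0 0 0.003 0 0 0 0.9"
}}

```text
clock: 15.4
position: [0.5104, 0.1981, 0.197]
ee_rot: [0.157, -0.116, 0.981, 0.018]
contact_force: [-0.6, 0.5, -1.1]
width: 0.0331
gripper_force: 70.5
```

{"method": "servo_tool", "body": {
  "series": "0 0 0.001 0 0 0 0.9; 0 0 0.002 0 0 0 0.9; 0 0 0.002 0 0 0 0.9"
}}

```text
clock: 15.7
position: [0.511, 0.1983, 0.1952]
ee_rot: [0.158, -0.116, 0.981, 0.018]
contact_force: [-0.7, -0.8, 0.6]
width: 0.0331
gripper_force: 70.6
```

{"method": "servo_tool", "body": {
  "series": "0 0 0.001 0 0 0 0.9; 0 0 0.002 0 0 0 0.9; 0 0 0.002 0 0 0 0.9"
}}

```text
clock: 16.0
position: [0.5116, 0.1984, 0.1933]
ee_rot: [0.158, -0.116, 0.981, 0.018]
contact_force: [-1.3, -0.3, 1.3]
width: 0.033
gripper_force: 70.7
```

{"method": "servo_tool", "body": {
  "series": "0 0 0.001 0 0 0 0.9; 0 0 0.002 0 0 0 0.9; 0 0 0.002 0 0 0 0.9"
}}

```text
clock: 16.3
position: [0.5122, 0.1986, 0.1913]
ee_rot: [0.158, -0.116, 0.981, 0.018]
contact_force: [-1.4, -0.2, 1.8]
width: 0.0333
gripper_force: 70.7
```

{"method": "servo_tool", "body": {
  "series": "0 0 0.001 0 0 0 0.9; 0 0 0.002 0 0 0 0.9; 0 0 0.002 0 0 0 0.9"
}}

```text
clock: 16.6
position: [0.5129, 0.1987, 0.1894]
ee_rot: [0.158, -0.116, 0.981, 0.018]
contact_force: [-1.5, -1.1, 3.0]
width: 0.0332
gripper_force: 70.8
```

```bash
python3 - <<'E'
from h import *
s=manip.get_state();Rt=rot(s['ee_rot']);n=Rt.apply([0,0,1])
print('tilt err deg',np.degrees(np.arccos(-n@AX)),'F',s['contact_force'])
M=np.c_[np.cross(NY,AX),NY,AX];foot=s['position']+LG*n
print('foot-spot in pocket frame',((foot-SPOT)@M).round(4))
for nm,f in(('scene','s6'),('side','d6')):
    C,im=snap(nm,f+'.png');v=im.max(2)
    p=proj(C,SPOT-.008*AX)[0];print(nm,'spot pred sunk 8',p.round(1),'AX px/20mm',(proj(C,SPOT+.012*AX)[0]-p).round(2))
    u,w=p.astype(int);print('cols',u-14)
    for r in range(w-12,w+8): print(r,''.join('%4d'%v[r,c] for c in range(u-14,u+15)))
E
```

```text
tilt err deg 0.29234514831974234 F [-1.49612679 -1.12063378  2.99084315]
foot-spot in pocket frame [ 0.003  -0.0032 -0.0039]
scene spot pred sunk 8 [337.9 197.6] AX px/20mm [-1.07 -6.27]
cols 323
185  117 115 112 109 104  99 102 120 145 161 169 174 182 189 195 195 195 190 160 124 116 125 132 133 129 126 129 126 128
186  115 117 114 115 113 110 105 115 139 157 165 170 174 176 179 181 178 168 143 116 115 121 125 126 125 126 127 126 128
187  117 116 117 117 119 118 115 114 130 144 154 163 167 166 168 167 157 144 131 121 121 126 125 127 126 126 127 128 128
188  115 117 117 119 121 123 123 122 126 131 134 145 158 163 167 168 153 135 126 124 126 125 125 126 125 127 128 129 130
189  116 117 121 123 124 125 125 126 127 124 122 132 148 158 166 171 161 140 128 127 126 127 128 128 129 130 130 130 129
190  120 122 124 125 127 127 126 128 126 125 124 131 144 157 165 171 166 148 131 127 127 129 129 130 130 130 130 131 131
191  123 125 127 125 127 127 128 127 128 127 127 134 143 155 164 172 169 153 137 131 132 131 131 131 130 129 127 129 128
192  125 127 127 129 126 127 128 127 126 127 129 133 144 
[... 3305 characters left out ...]
227 239 242 244 243 243 240 224 210 204 194 193 206 219 238 243 244 244 235 161  77  56  56  54
230  179 187 208 204 200 223 237 243 244 244 244 242 236 230 217 214 219 225 235 241 243 243 244 237 174  87  61  54  55
231  178 188 210 209 201 228 234 242 244 244 244 243 242 241 235 234 235 236 240 243 243 244 244 236 180 107  75  66  63
232  175 190 212 212 206 230 235 241 245 244 242 244 244 243 243 242 243 242 242 243 243 243 240 226 176 125  95  90  88
233  182 194 210 213 203 224 236 241 244 245 244 244 244 243 244 243 244 244 244 243 243 239 228 195 164 133 115 109 105
234  195 200 211 217 207 210 233 241 243 244 244 245 244 244 244 244 244 244 244 243 239 230 197 171 157 137 121 112 110
```

The foot sits on the ring: foot (337.2,196.5) against lid centre (338,196.7) in the scene view, and about (229.8,228.5) against (229.3,228.3) in the side view. The seat has sunk about 7–8 mm. One more hold to confirm it's steady.

{"method": "servo_tool", "body": {
  "series": "0 0 0 0 0 0 0.9; 0 0 0 0 0 0 0.9; 0 0 0 0 0 0 0.9; 0 0 0 0 0 0 0.9; 0 0 0 0 0 0 0.9"
}}

```text
clock: 17.2
position: [0.5128, 0.1987, 0.1895]
ee_rot: [0.158, -0.116, 0.981, 0.018]
contact_force: [-1.6, 0.6, 2.3]
width: 0.0331
gripper_force: 70.8
```

```bash
python3 -c "
from h import *
print(manip.sign_off())"
```

```text
the job is handed in; nothing more can be done
None
```

Handed in at 17 s: by camera and force readings, the middle lid is seated closed face up in the nest and the gauge foot is held on its ring within about 2–3 mm, square to the lid, pressing about 5 N with the seat about 7–8 mm in; the hand-in gave no verdict back.

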